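Fetch the last gas coupling from behind the tall fittings

ROBOT

A 7-joint arm with a two-finger parallel gripper is mounted at the origin on the work surface. World frame = base frame: x ahead of the robot, y to its left, z up, the work surface at z = 0. Lengths are in m, angles in rad, forces in N, time in s.
With the tool pointing down it reaches from about 0.35 to 0.9 m from the base axis. Payload 19.9 kg.
Tool frame: the origin (TCP) lies between the finger pads; the fingertips stand 19 mm ahead of it and the grasp point (between the pads) is the TCP; z points along the fingers, y is the direction in which the jaws open and shut (so a half turn about z gives the same grasp; the last joint's range is limited). The gripper opens to 94 mm and grips with 3 to 60 N. Pads are 16 mm wide; open, the fingers measure 119 mm over their backs; the gripper's body (75 mm by 177 mm) begins 78 mm behind the grasp point.
Start: joints at [1.083, 0.417, -0.01, 1.614, 0.005, 1.111, -0.053], TCP at [0.269, -0.564, 0.224] pointing down, gripper open.
Joint ranges: [-2.81, 2.81], [-0.39, 2.02], [-1.27, 1.25], [0.06, 2.57], [-1.19, 4.33], [0.19, 2], [-2.82, 2.82]. Speed limits (rad/s): [1.89, 1.89, 2.39, 2.39, 3.01, 3.01, 3.01].

INTERFACE

Orientations are given as a 3x3 rotation matrix whose columns are the frame's x, y, z axes.
In Python, from rig import robot gives the robot as it stands. Calls block until the motion is done:
- robot.move_ptp(position, orientation): joint-space move of the TCP to a pose.
- robot.move_linear(position, velocity=0.15, frame=None, threshold=None): straight line of the TCP; frame=None keeps the orientation; velocity is the mean speed in m/s. With threshold (N) it stops when the force on the tool has changed by that much, and returns True; else False.
- robot.goto_joints(angles): joint-space move.
- robot.gripper_to(opening): finger opening in m; the grip force is fixed at half the most; returns when the fingers have stopped.
- robot.pause(seconds).
- robot.ik(position, orientation): joint angles nearest the present ones, or None.
- robot.get_state(): the state.
- robot.grab_frame(name): name is "side" or "top" or "wrist"; returns the picture (384x512x3 uint8, red, green, blue); there is no depth.
- robot.camera_info(name): a dict with "fx", "fy", "cx", "cy" (pixels), "dist" ([k1, k2, p1, p2, k3] as OpenCV has them; the pictures are not rectified), "rvec" (rotation vector, rad) and "tvec" (3), from world to camera coordinates, as OpenCV has them. Camera axes: x right, y down, z forward; pixel columns grow to the right and rows downward; lengths in m; the calibration is good to about 2 mm. A picture is of the moment at which its call begins: read the wrist's pose just before it. camera_info takes no time and is no camera call; for the wrist camera it gives the pose at the moment of the call.
A pose or a line that the arm cannot do raises robot.PlanningError and nothing moves.
- robot.sign_off(): hands the job in, once; it reports no verdict.
The state is a dict: "time": time; "qpos": joint angles; "joint_vel": joint speeds; "effort": joint torques, N m; "ee_pos": TCP position; "tool_rot": TCP orientation; "force": force on the tool from outside, world axes, zero at the start; "moment": the same for the moment, N m; "opening": finger opening in m.
Only numpy, scipy, OpenCV 4.12 (cv2) and the standard library are available. Lean on these libraries where they do the work, as an engineer would, in place of code of your own. Each camera call takes 0.05 s, during which the arm holds its last target. There are 200 camera calls.

TASK

The low yellow coupling at the back of the wire stock basket is wanted for an order, but the three tall fittings (white, black and blue) stand close round it: clear all three onto the green rubber mat, then stand the yellow coupling in the empty compartment of the red order tray, and only then put each tall fitting back in the basket on the very spot where it stood. Set everything down upright rather than letting it drop, and leave the white tee, the copper elbow and the tape measure undisturbed.

Things in the scene. Friction and masses are not known exactly. Their poses are not given: they have to be found in the camera images.
- yellow_center (a point): The wanted part: a low yellow gas-pipe coupling, a round upright tube 52 mm in diameter and 46 mm high with a rib round the middle (54 mm), 0.1 kg; it stands in the basket at the start. The point is its centre, 23 mm above its foot; z is its axis, up.
- white_center (a point): Tall white slip repair coupling, round and upright, 125 mm high: 54 mm in diameter in its lowest 40 mm and its topmost 40 mm, 47 mm between; 0.15 kg. It stands in the basket, its axis about 61 mm from that of the yellow coupling, in front of it or to the left or right. The point is its centre, 62.5 mm above its foot; z is its axis, up.
- black_center (a point): Tall black pipe union, round and upright, 115 mm high: hubs 47 mm in diameter (50 mm at the upper rim) with a ribbed nut 54 mm in diameter from 31 to 71 mm above the foot; 0.2 kg. It stands in the basket about 61 mm from the yellow coupling like the white one. The point is its centre, 57.5 mm above its foot; z is its axis, up.
- blue_center (a point): Tall blue plastic in-line check valve, round and upright, 110 mm high: foot 49 mm in diameter, belly 54 mm from 26 to 66 mm above the foot, upper end 47 mm in diameter from 75 mm up to the top; 0.2 kg. It stands in the basket about 61 mm from the yellow coupling like the white one. The point is its centre, 55 mm above its foot; z is its axis, up.
- basket_floor (a point): Stock basket: a fixed grey sheet-steel floor, 270 mm (its x) by 280 mm (its y), with a steel wire fence on all four sides whose top is 55 mm above the bench (45 mm above the floor). The point is the middle of the upper side of the floor, 10 mm above the bench; x points to the back of the basket, away from the robot.
- mat_top (a point): Green ribbed rubber counter mat, the side area: fixed, 220 by 220 mm, 5 mm thick, to the left or right of the basket. The point is the middle of its upper side; x and y run along its edges.
- tray_free (a point): Red order tray, fixed, to the other side of the basket: 270 mm (x) by 160 mm (y), walls and one cross divider 4 mm thick and 45 mm high, which make two compartments. The point is the middle of the floor of the empty compartment (the one farther from the robot, 129 mm in x by 152 mm in y inside), 4 mm above the bench; the tray's middle and divider lie 66.5 mm from it along -x. The other compartment holds the copper elbow.
- tee_center (a point): Bystander: white pipe tee, lying, about 49 by 64 mm and 34 mm high, in the basket's front right corner. The point is about its middle, 17 mm above the basket floor.
- elbow_center (a point): Bystander: copper-coloured pipe elbow, lying, about 57 by 57 mm and 34 mm high, already in the red tray's compartment nearer the robot. The point is about its middle.
- tape_center (a point): Bystander: orange tape measure, 74 by 36 mm and 68 mm high, on the bench beyond the basket. The point is about its middle, 33 mm above the bench.

How it is judged:
On the way, in this order (a step that is already met when the one before it is completed fails the run):
1. All three tall fittings stand upright on the rubber mat, released, while the yellow coupling still stands in its place in the basket (within 20 mm) (x of white_center in the frame of mat_top between -0.1 and 0.1 m and y of white_center in the frame of mat_top between -0.1 and 0.1 m and z of white_center in the frame of mat_top between 0.0545 and 0.0705 m and linear speed of each of white, black, blue below 0.03 m/s and angle between each of white_center, black_center, blue_center, yellow_center's own z axis and vertical below 0.12 rad and contact force between the fingers and white below 0.2 N and x of black_center in the frame of mat_top between -0.1 and 0.1 m and y of black_center in the frame of mat_top between -0.1 and 0.1 m and z of black_center in the frame of mat_top between 0.0495 and 0.0655 m and contact force between the fingers and black below 0.2 N and x of blue_center in the frame of mat_top between -0.1 and 0.1 m and y of blue_center in the frame of mat_top between -0.1 and 0.1 m and z of blue_center in the frame of mat_top between 0.047 and 0.063 m and contact force between the fingers and blue below 0.2 N and distance of yellow_center from where it was at the start of the episode below 0.02 m), for 0.2 s.
2. The yellow coupling stands upright and released in the empty compartment of the red tray, the three tall fittings still on the mat (x of yellow_center in the frame of tray_free between -0.055 and 0.055 m and y of yellow_center in the frame of tray_free between -0.065 and 0.065 m and z of yellow_center in the frame of tray_free between 0.015 and 0.031 m and linear speed of each of yellow, white, black, blue below 0.03 m/s and angle between each of yellow_center, white_center, black_center, blue_center's own z axis and vertical below 0.12 rad and contact force between the fingers and yellow below 0.2 N and x of white_center in the frame of mat_top between -0.1 and 0.1 m and y of white_center in the frame of mat_top between -0.1 and 0.1 m and z of white_center in the frame of mat_top between 0.0545 and 0.0705 m and contact force between the fingers and white below 0.2 N and x of black_center in the frame of mat_top between -0.1 and 0.1 m and y of black_center in the frame of mat_top between -0.1 and 0.1 m and z of black_center in the frame of mat_top between 0.0495 and 0.0655 m and contact force between the fingers and black below 0.2 N and x of blue_center in the frame of mat_top between -0.1 and 0.1 m and y of blue_center in the frame of mat_top between -0.1 and 0.1 m and z of blue_center in the frame of mat_top between 0.047 and 0.063 m and contact force between the fingers and blue below 0.2 N), for 0.2 s.
At the end, for the whole second after the job is handed in: Yellow coupling upright on the floor of the tray's empty compartment; each tall fitting upright (within 0.12 rad) in the basket, its centre within 15 mm of where it stood at the start; all released and at rest; tee, elbow and tape measure within 20 mm of where they were (x of yellow_center in the frame of tray_free between -0.055 and 0.055 m and y of yellow_center in the frame of tray_free between -0.065 and 0.065 m and z of yellow_center in the frame of tray_free between 0.015 and 0.031 m and linear speed of each of yellow, white, black, blue below 0.03 m/s and angle between each of yellow_center, white_center, black_center, blue_center's own z axis and vertical below 0.12 rad and contact force between the fingers and yellow below 0.2 N and distance of each of white_center, black_center, blue_center from where it was at the start of the episode below 0.015 m and contact force between the fingers and white below 0.2 N and contact force between the fingers and black below 0.2 N and contact force between the fingers and blue below 0.2 N and distance of each of tee_center, elbow_center, tape_center from where it was at the start of the episode below 0.02 m); the robot touches nothing.
It fails at once if The white tee, the copper elbow or the tape measure is pushed more than 20 mm from its place (distance of any of tee_center, elbow_center, tape_center from where it was at the start of the episode above 0.02 m).
It fails at once if One of the four fittings is knocked over (tipped by more than 0.6 rad) (angle between any of white_center, black_center, blue_center, yellow_center's own z axis and vertical above 0.6 rad).
It fails at once if One of the four fittings is dropped: out of the fingers, it moves faster than 0.7 m/s (a fall of some 25 mm) ((contact force between the fingers and white below 0.01 N and linear speed of white above 0.7 m/s) or (contact force between the fingers and black below 0.01 N and linear speed of black above 0.7 m/s) or (contact force between the fingers and blue below 0.01 N and linear speed of blue above 0.7 m/s) or (contact force between the fingers and yellow below 0.01 N and linear speed of yellow above 0.7 m/s)).
It also fails if it takes over 136 s, if anything falls off the work surface, if the arm or the gripper's body presses on something with over 40 N, if the wrist force passes 120 N, or if a joint passes its speed limit or range.

## Working session

There is one attempt and no reset: what is moved stays moved. The work goes in short steps, each a Python script; the robot and the scene stay as the last script left them, time stands still between calls to the robot, and variables do not carry over. Pictures are saved under pics/ and viewed, about 12 in all and at most 16, crops included, and the job is handed in when it is done.

```bash
mkdir -p pics; ls
python3 - <<'E'
from rig import robot
import cv2
for n in("top","side"):
    im=robot.grab_frame(n); cv2.imwrite(f"pics/{n}0.png",im[:,:,::-1]); print(n,robot.camera_info(n))
s=robot.get_state();print(s["time"],s["tool_rot"],s["force"])
E
```

```text
pics
top {'fx': 444.0698437630532, 'fy': 444.0698437630532, 'cx': 253.82646106190944, 'cy': 198.0306371428459, 'dist': array([-0.11775454,  0.        ,  0.        ,  0.        ,  0.        ]), 'rvec': array([ 2.16849121, -2.17771428,  0.16274417]), 'tvec': array([-0.0166585 ,  0.60561899,  1.17695949])}
side {'fx': 385.28945963534767, 'fy': 385.28945963534767, 'cx': 255.9463274545843, 'cy': 202.05729109381159, 'dist': array([-0.02202551,  0.        ,  0.        ,  0.        ,  0.        ]), 'rvec': array([ 0.59781419, -2.60661226,  1.23257005]), 'tvec': array([0.53746653, 0.23108307, 0.97656693])}
0.1 [[ 9.02260810e-01  4.31190373e-01 -5.40936120e-04]
 [ 4.31190700e-01 -9.02260374e-01  8.93059741e-04]
 [-1.02986463e-04 -1.03901943e-03 -9.99999455e-01]] [-0.12262568  0.03824368 -0.55542201]
```

View pics/top0.png

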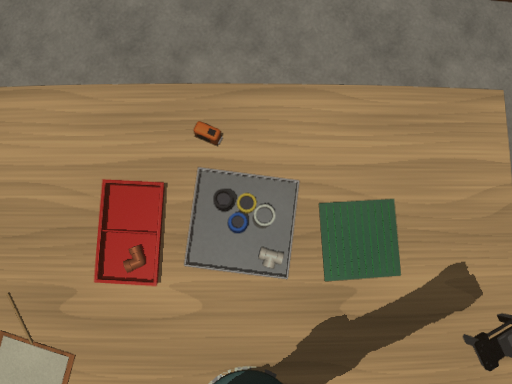

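View pics/side0.png

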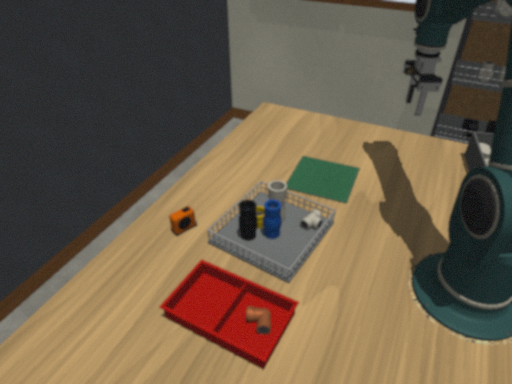

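```bash
cat > h.py <<'E'
from rig import robot
import numpy as np, cv2
def ray(ci,uv,z):
    K=np.array([[ci["fx"],0,ci["cx"]],[0,ci["fy"],ci["cy"]],[0,0,1]])
    p=cv2.undistortPoints(np.array(uv,float).reshape(-1,1,2),K,np.array(ci["dist"]))[:,0]
    R=cv2.Rodrigues(ci["rvec"])[0]; d=np.c_[p,np.ones(len(p))]@R; c=-R.T@ci["tvec"]
    return (c+d*((z-c[2])/d[:,2:]))[:,:2]
def proj(ci,P):
    K=np.array([[ci["fx"],0,ci["cx"]],[0,ci["fy"],ci["cy"]],[0,0,1]])
    return cv2.projectPoints(np.array(P,float).reshape(-1,1,3),ci["rvec"],ci["tvec"],K,np.array(ci["dist"]))[0][:,0]
def down(yaw):  # jaw (tool y) axis at angle yaw in the xy-plane
    y=np.array([np.cos(yaw),np.sin(yaw),0]); z=np.array([0,0,-1.]); return np.c_[np.cross(y,z),y,z]
def snap(cam,name):
    ci=robot.camera_info(cam); im=robot.grab_frame(cam); cv2.imwrite(f"pics/{name}.png",im[:,:,::-1]); return ci,im
E
python3 - <<'E'
from h import *
ci=robot.camera_info("top")
for n,uv,z in [("white",(264,215),.135),("black",(225,199),.125),("blue",(238,222),.12),("yellow",(247,203),.056),("tee",(271,257),.03),("elbow",(135,260),.02),("tape",(208,132),.066)]: print(n,ray(ci,[uv],z)[0].round(3))
print("basket",ray(ci,[(200,169),(298,181),(288,278),(186,266)],.055).round(3).tolist())
im=cv2.imread("pics/top0.png"); hsv=cv2.cvtColor(im,cv2.COLOR_BGR2HSV)
for n,lo,hi,z in [("mat",(60,100,30),(90,255,255),.005),("tray",(0,190,60),(6,255,255),.045)]:
    m=cv2.inRange(hsv,lo,hi); c=max(cv2.findContours(m,0,2)[0],key=cv2.contourArea); r=cv2.boxPoints(cv2.minAreaRect(c))
    q=ray(ci,r,z);print(n,r.round().tolist(),q.round(3).tolist(),q.mean(0))
robot.move_ptp([.45,-.05,.38],down(np.pi/2))
c,im=snap("wrist","w1");print(c["tvec"],-cv2.Rodrigues(c["rvec"])[0].T@c["tvec"],robot.get_state()["qpos"],robot.get_state()["time"])
E
```

```text
white [ 0.551 -0.041]
black [0.593 0.056]
blue [0.535 0.024]
yellow [ 0.59 -0.  ]
tee [ 0.445 -0.065]
elbow [0.438 0.306]
tape [0.783 0.105]
basket [[0.683, 0.127], [0.65, -0.139], [0.39, -0.108], [0.423, 0.162]]
mat [[352.0, 204.0], [354.0, 204.0], [361.0, 275.0], [358.0, 275.0]] [[0.591, -0.298], [0.592, -0.306], [0.392, -0.318], [0.392, -0.311]] [ 0.49172932 -0.30809618]
tray [[94.0, 281.0], [101.0, 178.0], [164.0, 183.0], [157.0, 285.0]] [[0.381, 0.41], [0.66, 0.399], [0.648, 0.227], [0.371, 0.241]] [0.51477836 0.31936026]
[ 0.0494954  -0.49914718  0.43603262] [ 0.38358389 -0.05029245  0.54042226] [ 0.72885515  0.00362773 -0.6794065   1.77460957  0.00202969  1.36453857
  1.61806043] 2.1917
```

View pics/w1.png

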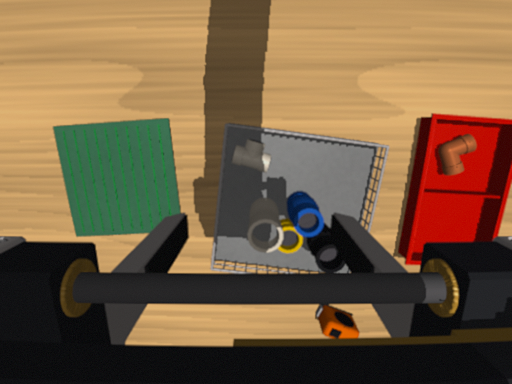

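Wrist view: white rim at (266,236), yellow (289,236), blue (309,222), black (330,256), partly near the gripper; one closer look from farther ahead.

Run:
```python
from h import *
import json
ci=dict(robot.camera_info("wrist"))
for n,uv,z in [("white",(266,236),.135),("black",(330,256),.125),("blue",(309,222),.12),("yellow",(289,236),.056)]: print(n,ray(ci,[uv],z)[0].round(3))
robot.move_ptp([.60,.01,.36],down(np.pi/2))
c,im=snap("wrist","w2")
np.save("ci2.npy",c,allow_pickle=True)
cv2.imwrite("pics/w2c.png",cv2.resize(im[60:260,150:400,::-1],None,fx=3,fy=3,interpolation=cv2.INTER_CUBIC))
```

```text
white [ 0.552 -0.04 ]
black [0.59  0.061]
blue [0.535 0.026]
yellow [0.585 0.003]
```

View pics/w2c.png

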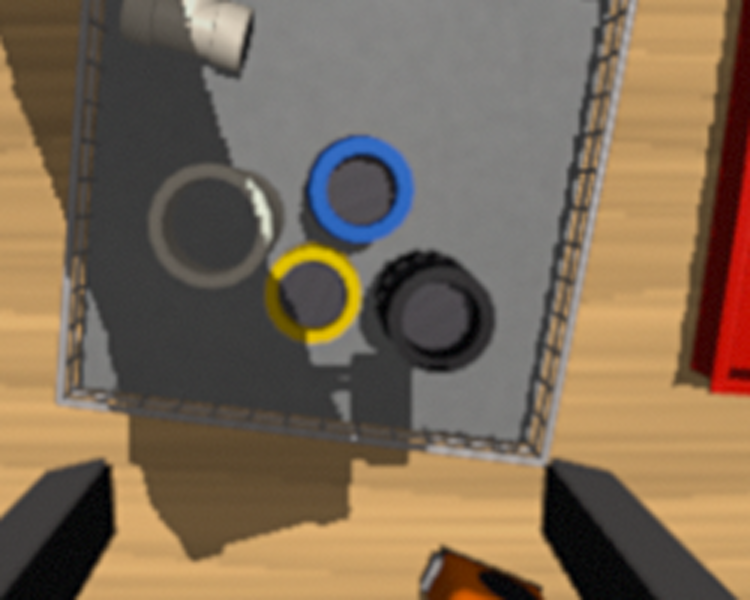

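Crop shows blue rim centre (360,189), white (211,225), yellow (313,293), black top (437,312).

Run:
```python
from h import *
ci=np.load("ci2.npy",allow_pickle=True).item()
P={}
for n,xy,z in [("white",(211,225),.135),("black",(437,312),.125),("blue",(360,189),.12),("yellow",(313,293),.056)]:
    uv=[150+(xy[0]+.5)/3-.5,60+(xy[1]+.5)/3-.5]; P[n]=ray(ci,[uv],z)[0]; print(n,P[n].round(4))
for a in ("white","black","blue"): print(a,"-yellow",np.hypot(*(P[a]-P["yellow"])))
np.save("P.npy",P,allow_pickle=True)
w=.068
for a in ("white","black","blue"):
    res=[]
    for deg in range(0,180,5):
        t=np.radians(deg); j=np.array([np.cos(t),np.sin(t)]); s=np.array([-j[1],j[0]]); cl=9
        for b in ("white","black","blue"):
            if b==a: continue
            d=P[b]-P[a]; u,v=abs(d@j),abs(d@s)
            du=max(w/2-u,u-w/2-.0125,0);dv=max(v-.008,0); cl=min(cl,np.hypot(du,dv)-.027)
        q=robot.ik([*P[a],.12],down(t)); q2=robot.ik([*P[a],.12],down(t+np.pi))
        res.append((round(cl*1000,1),deg,None if q is None else round(q[6],2),None if q2 is None else round(q2[6],2)))
    print(a,sorted(res,reverse=True)[:10])
c=robot.camera_info("top"); im=cv2.imread("pics/top0.png"); b,g,r=[im[...,i].astype(int) for i in range(3)]
m=((g>r+15)&(g>b)).astype(np.uint8); n,l,st,ce=cv2.connectedComponentsWithStats(m); i=1+st[1:,4].argmax(); 
q=cv2.boxPoints(cv2.minAreaRect(cv2.findContours((l==i).astype(np.uint8),0,2)[0][0]));print("mat",ray(c,q,.005).round(3).tolist(),ray(c,q,.005).mean(0))
```

```text
white [ 0.5508 -0.0412]
black [0.5907 0.0601]
blue [0.5355 0.0245]
yellow [0.5904 0.0019]
white -yellow 0.058582006612069436
black -yellow 0.058136290890388416
blue -yellow 0.059270807163829875
white [(np.float64(40.3), 15, np.float64(0.03), np.float64(-2.24)), (np.float64(39.7), 10, np.float64(-0.05), np.float64(2.8)), (np.float64(37.4), 20, np.float64(0.11), np.float64(-2.15)), (np.float64(36.7), 5, np.float64(-0.13), np.float64(2.72)), (np.float64(34.4), 25, np.float64(0.19), np.float64(-2.06)), (np.float64(33.7), 0, np.float64(-0.21), np.float64(2.64)), (np.float64(31.3), 30, np.float64(0.27), np.float64(-1.97)), (np.float64(30.6), 175, np.float64(2.57), np.float64(-0.29)), (np.float64(28.3), 35, np.float64(0.35), np.float64(-1.89)), (np.float64(27.6), 170, np.float64(2.49), np.float64(-0.37))]
black [(np.float64(38.7), 125, np.float64(1.61), np.float64(-1.27)), (np.float64(38.3), 120, np.float64(1.53), np.float64(-1.35)), (np.float64(35.7), 130, np.float64(1.69), np.float64(-1.19)), (np.float64(35.3), 115, np.float64(1.45), np.float64(-1.43)), (np.float64(32.7), 135, np.float64(
[... 351 characters left out ...]
t64(18.1), 155, np.float64(2.13), np.float64(-0.73)), (np.float64(17.3), 160, np.float64(2.21), np.float64(-0.65)), (np.float64(14.3), 150, np.float64(2.06), np.float64(-0.82)), (np.float64(13.7), 165, np.float64(2.29), np.float64(-0.57)), (np.float64(10.3), 145, np.float64(1.99), np.float64(-0.9)), (np.float64(9.7), 170, np.float64(2.36), np.float64(-0.49)), (np.float64(6.4), 140, np.float64(1.91), np.float64(-0.98)), (np.float64(5.7), 175, np.float64(2.44), np.float64(-0.41)), (np.float64(3.5), 70, np.float64(0.78), np.float64(-1.4)), (np.float64(2.7), 135, np.float64(1.83), np.float64(-1.06))]
mat [[0.594, -0.203], [0.61, -0.422], [0.39, -0.432], [0.378, -0.215]] [ 0.49324327 -0.3179383 ]
```

```bash
cat >> h.py <<'E'
P=np.load("P.npy",allow_pickle=True).item()
T=dict(white=(12,.105),black=(-58,.095),blue=(-23,.093),yellow=(-80,.028))  # yaw deg, grip height over foot
M=dict(white=(.55,-.375),black=(.55,-.265),blue=(.44,-.32))
HI=.275
def carry(n,src,zs,dst,zd,w=.070):
    yaw,h=T[n]; R=down(np.radians(yaw))
    robot.gripper_to(w)
    robot.move_ptp([*src,HI],R)
    hit=robot.move_linear([*src,zs+h],velocity=.12,threshold=15)
    if hit: print(n,"HIT on descent",robot.get_state()["ee_pos"]); raise SystemExit
    robot.gripper_to(.03); o=robot.get_state()["opening"]
    robot.move_linear([*src,HI],velocity=.15); o2=robot.get_state()["opening"]
    robot.move_linear([*dst,HI],velocity=.25)
    robot.move_linear([*dst,zd+h+.012],velocity=.15)
    hit=robot.move_linear([*dst,zd+h-.002],velocity=.03,threshold=4)
    z=robot.get_state()["ee_pos"][2]
    robot.gripper_to(w)
    robot.move_linear([*dst,HI],velocity=.2)
    print(n,"grip",round(o,4),round(o2,4),"contact",hit,"foot z err",round(z-zd-h,4),"t",round(robot.get_state()["time"],1))
E
python3 - <<'E'
from h import *
for n in M: print([robot.ik([*p,z],down(np.radians(T[n][0]))) is not None for p in (P[n],M[n]) for z in (HI,.1)])
carry("white",P["white"],.010,M["white"],.005)
snap("top","t1")
E
```

```text
[True, True, True, True]
[True, True, True, True]
[True, True, True, True]
white grip 0.0534 0.0535 contact True foot z err -0.0002 t 12.3
```

View pics/t1.png

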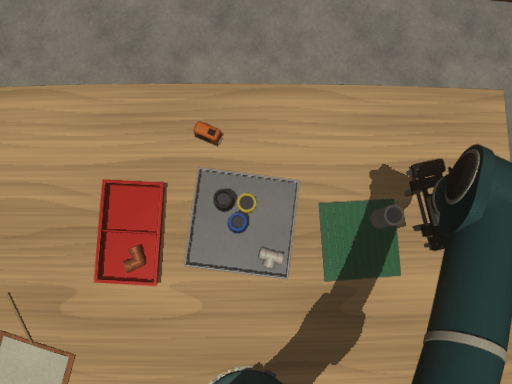

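White now stands on the mat (rim at (394,215), leaning only by perspective); the rest is unmoved. The other two next.

```bash
python3 - <<'E'
from h import *
carry("black",P["black"],.010,M["black"],.005)
carry("blue",P["blue"],.010,M["blue"],.005)
robot.move_ptp([.60,.0,.30],down(np.radians(90)-np.pi*0))
c,im=snap("wrist","w3"); np.save("ci3.npy",c,allow_pickle=True)
snap("top","t2")
h=cv2.cvtColor(im,cv2.COLOR_RGB2HSV);m=cv2.inRange(h,(22,150,60),(32,255,255))
cn=max(cv2.findContours(m,0,2)[0],key=cv2.contourArea);e=cv2.minEnclosingCircle(cn);print(e,ray(c,[e[0]],.056),P["yellow"])
E
python3 -c "
import cv2,numpy as np
a=cv2.imread('pics/w3.png');b=cv2.imread('pics/t2.png');cv2.imwrite('pics/c2.png',np.vstack([a[:290],b[100:390]]))"
```

```text
black grip 0.0469 0.0465 contact True foot z err -0.0003 t 22.3
blue grip 0.0472 0.0466 contact True foot z err -0.0005 t 31.9
((261.5, 162.5), 19.039531707763672) [[0.59036377 0.0023014 ]] [0.59036852 0.00194262]
```

View pics/c2.png

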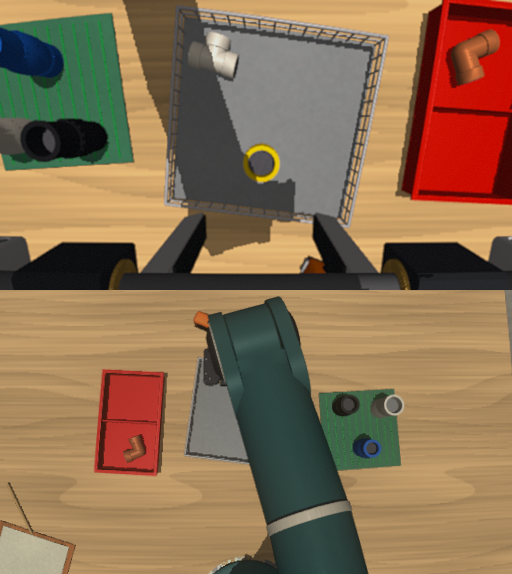

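Yellow is unmoved at (0.590, 0.002), with all three tall ones upright on the mat.

```bash
sed -i 's/yellow=(-80/yellow=(86/' h.py
python3 - <<'E'
from h import *
D=(.581,.316)
R=down(np.radians(86)); print([robot.ik([*p,z],R) is not None for p in (P["yellow"],D) for z in (HI,.035)])
carry("yellow",P["yellow"],.010,D,.004,w=.080)
robot.move_ptp([.5,-.05,.40],down(np.radians(90)))
snap("wrist","w4"); snap("side","s4")
E
python3 -c "
import cv2,numpy as np
cv2.imwrite('pics/c3.png',np.vstack([cv2.imread('pics/w4.png')[:290],cv2.imread('pics/s4.png')[100:390]]))"
```

```text
[True, True, True, True]
yellow grip 0.0513 0.0514 contact True foot z err -0.0003 t 43.9
```

View pics/c3.png

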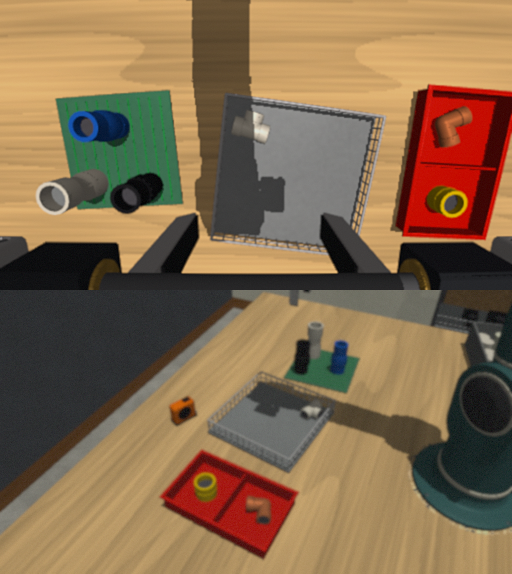

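Yellow stands in the middle of the free compartment (wrist view (447,202)); tall fittings upright on the mat. Returning them with the same tool poses.

Run:
```python
from h import *
for n in ("blue","black","white"): carry(n,M[n],.005,P[n],.010)
robot.move_ptp([.60,.01,.36],down(np.pi/2))
snap("wrist","w5")
robot.move_ptp([.45,-.40,.35],down(np.pi/2))
snap("top","t5");snap("side","s5");s=robot.get_state();print(s["time"],s["force"])
cv2.imwrite("pics/c4.png",np.vstack([cv2.resize(cv2.imread("pics/w5.png")[60:260,150:400],None,fx=2,fy=2)[:300],cv2.imread("pics/t5.png")[100:390,:500]]))
a=cv2.imread("pics/w5.png")[60:260,150:400];cv2.imwrite("pics/w5c.png",cv2.resize(a,None,fx=3,fy=3,interpolation=cv2.INTER_CUBIC))
cv2.imwrite("pics/c5.png",np.vstack([cv2.imread("pics/t5.png")[100:300],cv2.imread("pics/s5.png")[100:390]]))
```

```text
blue grip 0.0466 0.0468 contact True foot z err -0.0005 t 55.5
black grip 0.0463 0.0468 contact True foot z err -0.0003 t 64.9
white grip 0.0539 0.0536 contact True foot z err -0.0003 t 74.5
77.4 [-0.04947208  0.55288042 -0.30860212]
```

View pics/w5c.png

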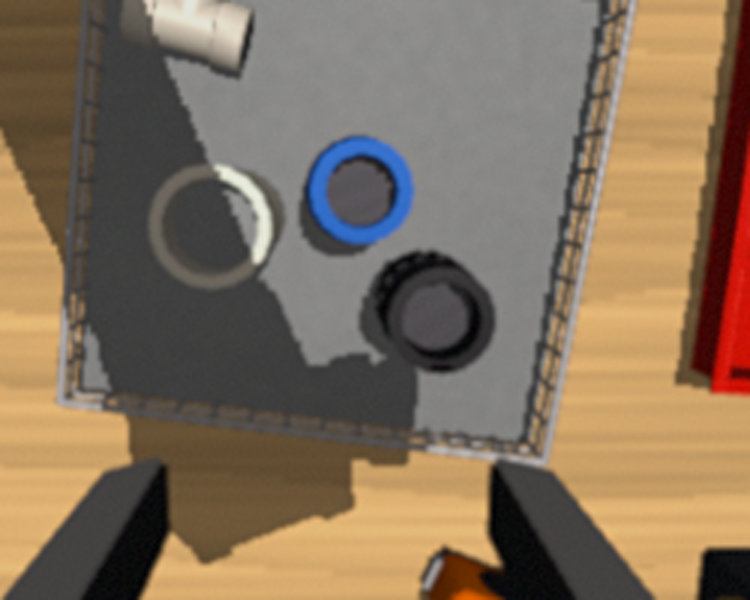

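View pics/c5.png

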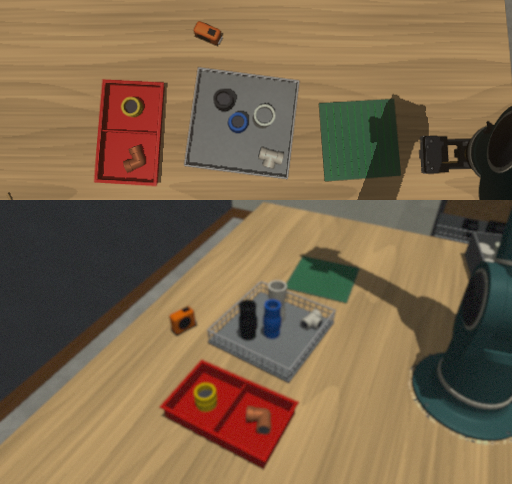

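From the same camera pose, blue (360,190), white (211,226) and black (437,312) lie within a pixel of where they started. Yellow stands in the tray, and the tee, elbow and tape have not moved.

```bash
python3 -c "
from rig import robot
robot.pause(.3);robot.sign_off();print(robot.get_state()['time'])"
```

```text
the job is handed in; nothing more can be done
the job is handed in; nothing more can be done
```

The job is done and handed in at about 78 s of the 136 s allowed. I moved the white, black and blue fittings onto the mat, stood the yellow coupling in the tray's empty compartment, then put the three back using the same tool poses I had picked them up with.

**Last checks:**
- **Tall fittings:** from the same camera pose as before the first pick, all three rims are within about a pixel of where they started, roughly 1 mm.
- **Setting down:** every placement stopped on contact, within 0.5 mm of the expected height.
- **Yellow coupling:** it stands upright in the middle of the free compartment.
- **Tee, elbow and tape measure:** they look unmoved in the pictures.
- **Disagreement:** my measured spacings to the yellow coupling were 58–59 mm, against the stated 61 mm. This doesn't affect the return, because the fittings went back by the same poses.

No check failed, but the sign-off gives no verdict, so I can't confirm how it was judged.

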